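# Twist a seized camera adapter out of a microscope head

### The arm

A 6-joint arm with a two-finger parallel gripper is mounted at the origin on the work surface. World frame = base frame: x ahead of the robot, y to its left, z up, the work surface at z = 0. Lengths are in m, angles in rad, forces in N, time in s.
With the tool pointing down it reaches from about 0.35 to 0.85 m from the base axis. Payload 8.1 kg.
Tool frame: the origin (TCP) lies midway between the tips of the shut fingers; the grasp point (between the pads) lies 19 mm behind it; z points along the fingers, y is the line along which they close (so a half turn about z gives the same grasp; the last joint's range is limited). The gripper opens to 93 mm and grips with 3 to 60 N. Pads are 15 mm wide; open, the fingers measure 128 mm over their backs; the gripper's body (75 mm by 188 mm) begins 65 mm behind the grasp point.
Start: joints at [-1.245, 0.13, 1.488, -0, 1.523, -0.085], TCP at [0.24, -0.55, 0.187] pointing down, gripper open.
Joint ranges: [-2.96, 2.96], [-0.89, 2.26], [0.02, 2.5], [-1.34, 4.48], [0, 2.73], [-2.66, 2.66]. Speed limits (rad/s): [2.39, 2.39, 2.79, 3.14, 3.14, 3.14].

### API

Orientations are given as a rotation vector (axis times angle).
In Python, from plant import read_state, read_camera, get_calibration, close_job gives the robot as it stands.
- The arm moves only by the shell command python3 -m crank 'ROWS' [FORCE]. ROWS is JSON, a list that holds one entry, the list of rows, each a list of 7 numbers: the gripper's target within -1 to 1 (fully open at 1, half-way at 0, shut at -1), then the shift along the tool's x, y, z as a fraction of full scale, then the turn, a rotation vector about the tool's x, y, z as a fraction of full scale. In form: [[[grip, x, y, z, rx, ry, rz], ...]]. A call has exactly 5 rows; each row is the pose to reach, as a shift and turn from the pose commanded when the call began, along the tool's axes at that moment; what a row does not reach only later rows make up. Full scale, the value 1, is 0.5 m for a shift and 90 degrees for a turn. A row lasts 1/8 s, in which the tool goes at most 62.5 mm and 10.7 degrees, less where a joint would pass 70% of its speed; a pose out of reach is approached as far as the arm can. A call with a number of a shift or a turn outside -1 to 1 is refused whole. A call with a gripper value outside its range is refused whole. The fingers move at their own pace and stop on an object; FORCE is the grip in N (left out, the last holds). Time passes only in rows, so rows that repeat a pose let the fingers close, or fill a call up. It gives the time, the measured TCP pose, the force, the opening and the grip force at its end, in the units of the state.
- read_state(): the state, without advancing time (a new reading comes with each control period).
- read_camera(name): name is "scene" or "top" or "wrist"; returns the picture (480x640x3 uint8, red, green, blue); there is no depth.
- get_calibration(name): a dict with "fx", "fy", "cx", "cy" (pixels), "eye" and "orientation" of the camera in the world; the wrist camera has in their place "mount" (4x4, takes a point from camera to tool coordinates, whose origin is the TCP and whose axes are the flange's). Camera axes: x right, y down, z forward; pixel columns grow to the right and rows downward; lengths in m; the calibration is good to about 2 mm. A picture is of the moment at which its call begins: read the wrist's pose just before it. get_calibration takes no time and is no camera call.
- close_job(): hands the job in; it is judged then, once.
The state is a dict: "t": time; "q": joint angles; "dq": joint speeds; "joint_torque": joint torques, N m; "tool_pos": TCP position; "orientation": TCP orientation; "force": force on the tool from outside, world axes, zero at the start; "wrist_torque": the same for the moment, N m; "opening": finger opening in m; "gripper_force": force on a finger pad.
Only numpy, scipy, OpenCV 4.12 (cv2) and the standard library are available. Lean on these libraries where they do the work, as an engineer would, in place of code of your own. Each camera call takes 0.05 s, during which the arm holds its last target. There are 200 camera calls.

### The job

The camera adapter has seized in the upright tube on top of the microscope head: a straight pull only lifts the whole head, so work the adapter out by twisting it back and forth while pulling up gently, with the head staying down and in its place on the bench. Then put the adapter into the empty square parts tray and let go of it without dropping it, leaving the meter, the bottle, the telephone and the rest alone.

Things in the scene. Friction and masses are not known exactly. Their poses are not given: they have to be found in the camera images.
- adapter_grip (a point): Centre of the grip of the camera adapter: a round black ribbed grip, 36 mm in diameter, 38 mm high, on top a bare ring 25 mm in diameter, 7 mm high, below it a plain 23 mm diameter, 34 mm long shank. 110 g. The point lies 19 mm above the grip's lower face, 53 mm above the shank's end; z up. At the start the shank is in the tube and the grip's lower face rests on the tube's mouth.
- adapter_tip (a point): Centre of the lower end of the adapter's shank. Rubbing in the tube resists a straight pull with 26 to 40 N, more than the head's weight. While it is twisted, the pull needed falls: a rise of 3 mm per 1 rad of twist (either way, rising only while twisting) needs about 10 N. The twist takes up to 0.45 N m. After a rise of 25 mm the rubbing ends; after 34 mm it is out.
- port (a point): Centre of the mouth of the microscope head's upright tube (aluminium, 31 mm outside diameter, 38 mm long, 25 mm bore), z up; 150 mm above the underside of the head's plate.
- head: Microscope head: white block 100 x 92 mm, its top at 112 mm, with two black-ended eyepieces slanting up from its +x face to at most 140 mm high and 115 mm from the tube's axis, on a dark steel plate 180 (x) x 170 (y) x 14 mm. It stands loose on the bench, about 1.4 to 1.8 kg. Origin: centre of the plate's underside, on the tube's axis; z up.
- tray: Empty grey plastic parts tray, open on top, 130 x 130 mm outside, 24 mm high, walls 4 mm and floor about 4 mm thick, loose. Origin: centre of its underside; z up, x and y along its sides.
- meter: Bystander: black hand multimeter lying flat, 150 (x) x 78 x 41 mm. Origin: centre of its underside.
- flask: Bystander: small upright amber bottle, 40 mm in diameter, 85 mm high. Origin: centre of its underside.
- phone: Bystander: telephone lying flat, black with a greyish glass face, 75 x 150 (y) x 9 mm. Origin: centre of its underside.
Things that resemble listed ones, but are neither listed nor needed, are in the scene too. There is more than one size of the tray; the job needs the larger.

How it is judged:
By the outcome, as a careful person would: the job done as asked, in the order asked, and still so for the second after the job is handed in, with the robot touching nothing.
It also fails if it takes over 67 s, if anything falls off the work surface, if the arm or the gripper's body presses on something with over 40 N, if the wrist force passes 120 N, or if a joint passes its speed limit or range.

## Working session

There is one attempt and no reset: what is moved stays moved. The work goes in short steps, Python scripts to look and compute and a shell command to move; the robot and the scene stay as the last step left them, time stands still between calls to the robot, and variables do not carry over. Pictures are saved under pics/ and viewed, at most 10 in all, crops included, and the job is handed in when it is done.

```bash
mkdir -p pics; ls; python3 - <<'E'
from plant import *
import cv2
for n in ("top","scene"):
    cv2.imwrite(f"pics/{n}0.png",read_camera(n)[:,:,::-1]); print(n,get_calibration(n))
print(get_calibration("wrist")); print(read_state())
E
```

```text
pics
top {'fx': 515.631305953784, 'fy': 515.631305953784, 'cx': 324.80469049648315, 'cy': 240.63522330993567, 'eye': array([0.42032489, 0.0025225 , 1.2065703 ]), 'orientation': array([-2.10380258,  2.14657399, -0.20585986])}
scene {'fx': 552.702358802085, 'fy': 552.702358802085, 'cx': 321.66692344746343, 'cy': 245.3375645832935, 'eye': array([1.23571445, 0.53819337, 0.81673286]), 'orientation': array([-0.99952063, -2.38340899,  1.07965385])}
{'fx': 343.541660852663, 'fy': 343.541660852663, 'cx': 318.251210643836, 'cy': 235.61721788617479, 'mount': array([[-3.15284208e-04, -9.62668927e-01, -2.70681431e-01,
         7.43669822e-02],
       [ 9.99999949e-01, -3.15066263e-04, -4.42575264e-05,
         8.87758306e-05],
       [-4.26772415e-05, -2.70681431e-01,  9.62668978e-01,
        -1.97133624e-01],
       [ 0.00000000e+00,  0.00000000e+00,  0.00000000e+00,
         1.00000000e+00]])}
{'t': 0.1, 'q': array([-1.24535789e+00,  1.31097839e-01,  1.48915436e+00,  5.40149578e-08,
        1.52300437e+00, -8.53670814e-02]), 'dq': array([-0.00113116, -0.00301652, -0.00209859, -0.00074138,  0.00049415,
       -0.00075594]), 'joint_torque': array([ 8.93850411e-04, -5.61339605e+01, -4.93100309e+01,  7.70377717e-02,
        2.90238712e-02, -5.61485126e-05]), 'tool_pos': array([ 0.23946698, -0.5495282 ,  0.1860939 ]), 'orientation': array([-3.07393573e+00, -6.40426917e-01,  3.12732370e-04]), 'force': array([0.90437399, 0.50751439, 0.27515823]), 'wrist_torque': array([-0.00026754, -0.01744531, -0.0359294 ]), 'gripper_force': 0.0, 'opening': 0.09301848275606305}
```

View pics/top0.png

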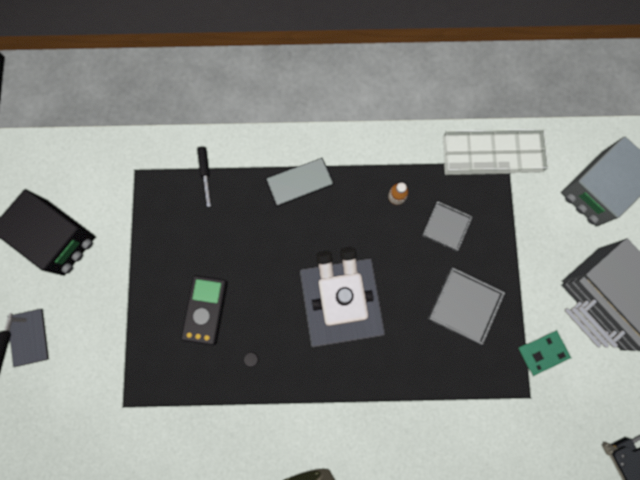

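View pics/scene0.png

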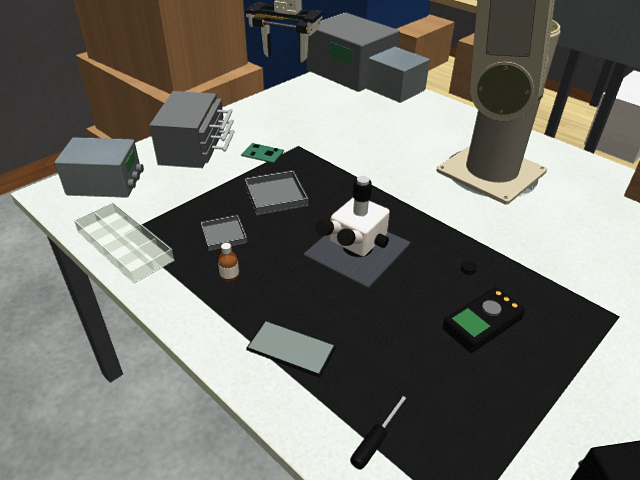

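Top view: the adapter on the microscope is at about (345,296), in scene at (363,190). The loose black round knob at (250,359) in top is a lookalike. There are two trays, at (466,306), which is larger, and (447,226), which is smaller. The job needs the larger, at (466,306). I'll measure both and confirm in a crop.

```bash
cat > h.py <<'E'
import numpy as np, cv2
from plant import *
from scipy.spatial.transform import Rotation as R
def cam(n,st=None):
    c=get_calibration(n)
    if n=="wrist":
        T=np.eye(4); T[:3,:3]=R.from_rotvec(st["orientation"]).as_matrix(); T[:3,3]=st["tool_pos"]
        T=T@c["mount"]; return c,T[:3,3],T[:3,:3]
    return c,np.array(c["eye"]),R.from_rotvec(c["orientation"]).as_matrix()
def ray(C,u,v):
    c,e,M=C; return e,M@np.array([(u-c["cx"])/c["fx"],(v-c["cy"])/c["fy"],1])
def plane(C,u,v,z):
    e,d=ray(C,u,v); return e+d*(z-e[2])/d[2]
def proj(C,p):
    c,e,M=C; q=M.T@(np.array(p)-e); return c["fx"]*q[0]/q[2]+c["cx"],c["fy"]*q[1]/q[2]+c["cy"]
def tri(A,B):
    (e1,d1),(e2,d2)=A,B
    s=np.linalg.lstsq(np.c_[d1,-d2],e2-e1,rcond=None)[0]
    a,b=e1+s[0]*d1,e2+s[1]*d2; return (a+b)/2,np.linalg.norm(a-b)
E
python3 - <<'E'
from h import *
im=cv2.imread("pics/top0.png"); C=cam("top"); S=cam("scene")
g=cv2.cvtColor(im,cv2.COLOR_BGR2GRAY)
def comps(x0,y0,x1,y1,lo,hi):
    m=cv2.inRange(g[y0:y1,x0:x1],lo,hi)
    c,_=cv2.findContours(m,cv2.RETR_EXTERNAL,cv2.CHAIN_APPROX_NONE); k=max(c,key=cv2.contourArea)+[x0,y0]
    return k
for name,b,z in (("large",(425,262,510,350),.024),("small",(418,196,478,256),.012)):
    k=comps(*b,70,255); q=cv2.boxPoints(cv2.minAreaRect(k))
    P=np.array([plane(C,*p,z)[:2] for p in q]); print(name,q.round(),P.round(3).tolist(),P.mean(0).round(4),np.linalg.norm(P-np.roll(P,1,0),axis=1).round(3))
k=comps(295,255,390,350,45,110);q=cv2.boxPoints(cv2.minAreaRect(k));P=np.array([plane(C,*p,.014)[:2] for p in q]);print("plate",q.round(),P.mean(0),np.linalg.norm(P-np.roll(P,1,0),axis=1),P.round(3).tolist())
print("tri",tri(ray(C,345,296),ray(S,363,181)), plane(C,345,296,.195))
s=cv2.imread("pics/scene0.png")
a=cv2.resize(im[240:360,290:515],(790,421),interpolation=cv2.INTER_CUBIC);cv2.imwrite("pics/c1.png",a)
E
```

```text
large [[427. 318.]
 [452. 266.]
 [507. 293.]
 [482. 345.]] [[0.461, -0.234], [0.579, -0.299], [0.515, -0.422], [0.399, -0.355]] [ 0.4886 -0.3274] [0.136 0.135 0.139 0.134]
small [[421. 235.]
 [437. 200.]
 [473. 216.]
 [458. 251.]] [[0.657, -0.234], [0.741, -0.276], [0.7, -0.361], [0.616, -0.318]] [ 0.6785 -0.2974] [0.093 0.095 0.095 0.094]
plate [[297. 267.]
 [372. 254.]
 [386. 336.]
 [310. 348.]] [ 0.50579082 -0.04124292] [0.18941837 0.17887483 0.19039763 0.17368998] [[0.587, 0.06], [0.613, -0.117], [0.424, -0.14], [0.4, 0.032]]
tri (array([ 0.50166843, -0.04180483,  0.18569288]), np.float64(0.0018263782426081825)) [ 0.50145106 -0.04214201  0.195     ]
```

View pics/c1.png

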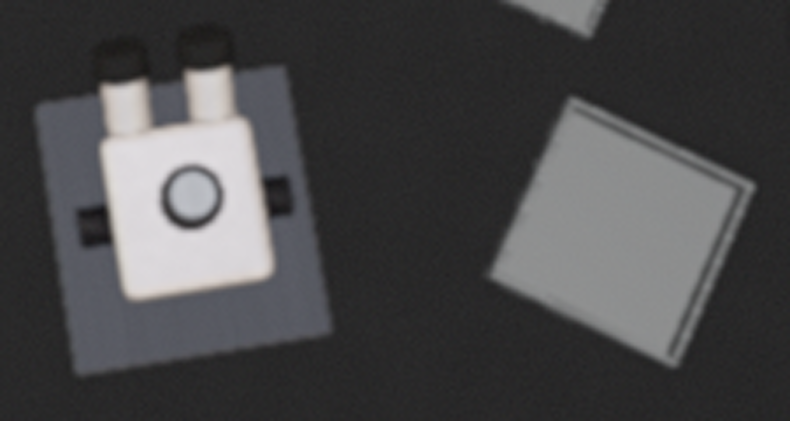

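The crop confirms it. The large tray measures about 135 mm, against the 130 mm given; the small one is 94 mm. The adapter, with its light ring and black grip, sits in the tube at about (0.5015, -0.042), and triangulates to a height consistent with the description. I'll move above it and take a wrist look.

```bash
python3 -m crank '[[[1,0.08,-0.065,-0.04,0,0,0],[1,0.17,-0.14,-0.08,0,0,0],[1,0.26,-0.215,-0.13,0,0,0],[1,0.35,-0.29,-0.18,0,0,0],[1,0.44,-0.36,-0.228,0,0,0]]]' 50
python3 -m crank '[[[1,0.09,-0.075,0,0,0,0],[1,0.18,-0.15,0,0,0,0],[1,0.27,-0.22,0,0,0,0],[1,0.36,-0.29,0,0,0,0],[1,0.445,-0.362,0,0,0,0]]]'
python3 -m crank '[[[1,0,0,0,0,0,0],[1,0,0,0,0,0,0],[1,0,0,0,0,0,0],[1,0,0,0,0,0,0],[1,0,0,0,0,0,0]]]'
python3 - <<'E'
from h import *
st=read_state(); im=read_camera("wrist")[:,:,::-1].copy(); cv2.imwrite("pics/w1.png",im)
W=cam("wrist",st); print(st["q"],st["tool_pos"],st["orientation"],st["force"])
print([proj(W,(.5015,-.042,z)) for z in (.15,.188,.195)])
np.save("pics/w1_pose.npy",np.r_[st["tool_pos"],st["orientation"]])
E
```

```text
t: 0.72
tool_pos: [0.369, -0.2967, 0.3008]
orientation: [-3.075, -0.64, 0.0]
force: [2.1, 0.1, 1.3]
opening: 0.0926
gripper_force: 0.0
t: 1.35
tool_pos: [0.5008, -0.0419, 0.3]
orientation: [-3.075, -0.641, 0.001]
force: [0.5, -0.4, -0.3]
opening: 0.0929
gripper_force: 0.0
t: 1.98
tool_pos: [0.5002, -0.0446, 0.3005]
orientation: [3.076, 0.639, 0.0]
force: [-0.8, -0.6, -0.2]
opening: 0.0933
gripper_force: 0.0
[-1.91003890e-01 -1.54154326e-01  1.56606478e+00 -3.07433965e-05
  1.72943818e+00  9.70407556e-01] [ 0.50023424 -0.04459011  0.30049999] [3.07588936e+00 6.38546778e-01 3.35287159e-04] [-0.83711158 -0.62189312 -0.1760986 ]
[(np.float64(316.33270689094263), np.float64(211.76691505222354)), (np.float64(316.12028453752026), np.float64(220.1380144430326)), (np.float64(316.0757010848128), np.float64(221.89495060246514))]
```

View pics/w1.png

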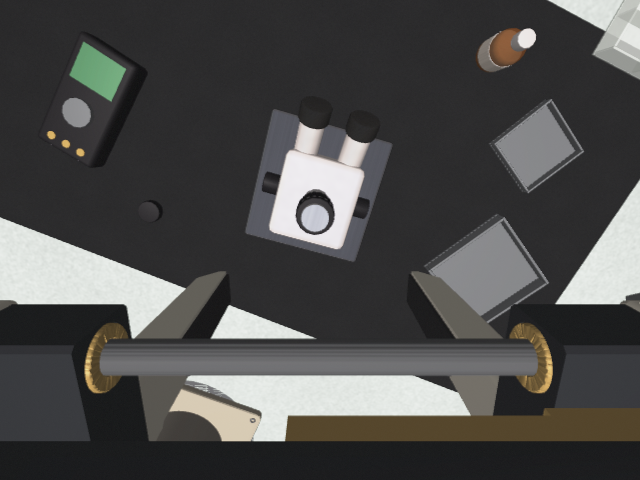

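The wrist view shows the adapter's light ring top at about (315,217), with the black grip around it. The predicted position was (316,222), so they agree within about 5 px. I'll refine it by contour.

```bash
python3 - <<'E'
from h import *
im=cv2.imread("pics/w1.png"); p=np.load("pics/w1_pose.npy"); W=cam("wrist",dict(tool_pos=p[:3],orientation=p[3:]))
g=cv2.cvtColor(im,cv2.COLOR_BGR2GRAY)[180:245,285:345]
m=cv2.inRange(g,100,255); n,l,s,c=cv2.connectedComponentsWithStats(m)
lab=l[217-180,315-285]; k=max(cv2.findContours((l==lab).astype(np.uint8),0,1)[0],key=cv2.contourArea)
e=cv2.fitEllipse(k); u,v=e[0][0]+285,e[0][1]+180; print("ring",u,v,e[1:],s[lab])
a=plane(W,u,v,.195); b=plane(W,u+13,v,.195);print(a)
T=cam("top"); t=cv2.cvtColor(cv2.imread("pics/top0.png"),cv2.COLOR_BGR2GRAY)[284:310,332:358]
n,l,s,c=cv2.connectedComponentsWithStats(cv2.inRange(t,90,255)); i=l[12,13]; uv=c[i]+[332,284]; print("top",uv,s[i],plane(T,*uv,.195), "tri",tri(ray(T,*uv),ray(W,u,v)))
print("ring width m",e[1][0]/343.5*np.linalg.norm(a-W[1]))
# tray in wrist view for its corner pixels
for q in ((427,318),(452,266),(507,293),(482,345)): print(plane(T,*q,.024).round(3),np.round(proj(W,plane(T,*q,.024))))
d=a-p[:3]; print("tool delta",R.from_rotvec(p[3:]).as_matrix().T@d)
E
```

```text
ring 314.4942989349365 217.53844451904297 ((27.030324935913086, 27.675243377685547), 111.74018096923828) [ 16  24  28  28 626]
[ 0.50463795 -0.0390929   0.195     ]
top [344.60406886 296.2456964 ] [  0   0  26  26 639] [ 0.50098719 -0.04135387  0.195     ] tri (array([ 0.50193388, -0.04104092,  0.18169901]), np.float64(0.0017917411530398249))
ring width m 0.024412512407562738
[ 0.462 -0.235  0.024] [426. 270.]
[ 0.579 -0.299  0.024] [506. 215.]
[ 0.515 -0.421  0.024] [553. 286.]
[ 0.399 -0.355  0.024] [475. 333.]
tool delta [ 0.0062085  -0.00330729  0.10550059]
```

The wrist and top views agree within about 4 mm. I'll correct by the wrist's relative offset, go down to just above the adapter, and measure again.

```bash
python3 -m crank '[[[1,0.006,-0.003,0.04,0,0,0],[1,0.012,-0.006,0.08,0,0,0],[1,0.012,-0.006,0.12,0,0,0],[1,0.012,-0.006,0.16,0,0,0],[1,0.012,-0.006,0.16,0,0,0]]]'
python3 -m crank '[[[1,0,0,0,0,0,0],[1,0,0,0,0,0,0],[1,0,0,0,0,0,0],[1,0,0,0,0,0,0],[1,0,0,0,0,0,0]]]' >/dev/null
cat > ring.py <<'E'
from h import *
import sys
st=read_state(); im=read_camera("wrist")[:,:,::-1].copy(); cv2.imwrite(f"pics/{sys.argv[1]}.png",im)
W=cam("wrist",st); M=R.from_rotvec(st["orientation"]).as_matrix(); z=float(sys.argv[2])
tp=st["tool_pos"]; pu,pv=map(int,proj(W,(tp[0],tp[1],z)))
g=cv2.cvtColor(im,cv2.COLOR_BGR2GRAY); n,l,s,c=cv2.connectedComponentsWithStats(cv2.inRange(g,100,255))
lab=l[pv,pu]; k=max(cv2.findContours((l==lab).astype(np.uint8),0,1)[0],key=cv2.contourArea); e=cv2.fitEllipse(k); a=plane(W,*e[0],z)
print("pred",pu,pv,"ring",np.round(e[0],1),np.round(e[1],1),"area",s[lab][4],"diam",e[1][1]/343.5*(M.T@(a-W[1]))[2])
print("pos",a,"tcp",tp,"tool delta",M.T@(a-tp),st["q"][5],st["force"])
E
python3 ring.py w2 .195
```

```text
t: 2.65
tool_pos: [0.5032, -0.0384, 0.2177]
orientation: [-3.074, -0.64, 0.006]
force: [-0.2, -0.1, 0.9]
opening: 0.0926
gripper_force: 0.0
pred 318 252 ring [318.5 252.3] [34.9 36.6] area 1052 diam 0.023720260186510037
pos [ 0.50481705 -0.03894143  0.195     ] tcp [ 0.50476864 -0.03867729  0.22053847] tool delta [-6.67372465e-05  2.57462221e-04  2.55384923e-02] 0.9822237160883869 [-0.40230295  0.27009772 -0.18449096]
```

Centred to within 0.3 mm. Now down to a TCP height of 0.152, then grip.

```bash
python3 -m crank '[[[1,0,0,0.035,0,0,0],[1,0,0,0.07,0,0,0],[1,0,0,0.105,0,0,0],[1,0,0,0.136,0,0,0],[1,0,0,0.136,0,0,0]]]'
python3 -m crank '[[[-0.1,0,0,0,0,0,0],[-0.1,0,0,0,0,0,0],[-0.1,0,0,0,0,0,0],[-0.15,0,0,0,0,0,0],[-0.15,0,0,0,0,0,0]]]' 20
python3 -m crank '[[[-1,0,0,0,0,0,0],[-1,0,0,0,0,0,0],[-1,0,0,0,0,0,0],[-1,0,0,0,0,0,0],[-1,0,0,0,0,0,0]]]' 45
python3 - <<'E'
from plant import *
s=read_state(); print(s["q"],s["force"],s["wrist_torque"],s["tool_pos"])
E
```

```text
t: 3.95
tool_pos: [0.5034, -0.0384, 0.1502]
orientation: [-3.074, -0.641, 0.005]
force: [-0.3, -0.1, 0.3]
opening: 0.0926
gripper_force: 0.0
t: 4.58
tool_pos: [0.5047, -0.0387, 0.1525]
orientation: [3.075, 0.641, 0.0]
force: [-0.6, -0.7, -0.1]
opening: 0.0475
gripper_force: 0.0
t: 5.2
tool_pos: [0.5048, -0.0388, 0.1524]
orientation: [3.075, 0.641, 0.0]
force: [1.0, -2.1, -0.3]
opening: 0.0338
gripper_force: 45.0
[-1.77892850e-01 -1.06765933e-01  1.79059171e+00 -2.40436345e-04
  1.45751386e+00  9.82243908e-01] [ 1.01284929 -2.14780567 -0.26795195] [-0.4048653  -0.12261587 -0.01085956] [ 0.50478593 -0.03883553  0.15241702]
```

Gripped with little side load. First test stroke: twist 50° with a 2.2 mm rise.

```bash
python3 -m crank '[[[-1,0,0,-0.0004,0,0,-0.11],[-1,0,0,-0.0013,0,0,-0.22],[-1,0,0,-0.0022,0,0,-0.33],[-1,0,0,-0.0031,0,0,-0.44],[-1,0,0,-0.0042,0,0,-0.55]]]' 55
python3 - <<'E'
from plant import *
s=read_state(); print(s["q"],s["force"],s["wrist_torque"],s["tool_pos"])
E
```

```text
t: 5.82
tool_pos: [0.5046, -0.0385, 0.1541]
orientation: [-2.519, -1.876, 0.0]
force: [0.4, -1.3, -3.3]
opening: 0.0336
gripper_force: 55.0
[-1.77762337e-01 -1.07816255e-01  1.78843428e+00  2.21680884e-04
  1.46140087e+00  1.12708587e-01] [ 0.405443   -1.33674433 -3.30942923] [-0.20949047 -0.39810777  0.04696313] [ 0.50455892 -0.03853709  0.15411772]
```

```bash
python3 -m crank '[[[-1,0,0,-0.001,0,0,-0.11],[-1,0,0,-0.002,0,0,-0.22],[-1,0,0,-0.003,0,0,-0.33],[-1,0,0,-0.004,0,0,-0.44],[-1,0,0,-0.005,0,0,-0.55]]]'
python3 -m crank '[[[-1,0,0,-0.001,0,0,0.11],[-1,0,0,-0.002,0,0,0.22],[-1,0,0,-0.003,0,0,0.33],[-1,0,0,-0.004,0,0,0.44],[-1,0,0,-0.005,0,0,0.55]]]'
python3 - <<'E'
from h import *
s=read_state(); print(s["q"][5],s["force"],s["wrist_torque"],s["tool_pos"])
cv2.imwrite("pics/s1.png",cv2.resize(read_camera("scene")[130:290,270:430,::-1],(600,600)))
E
```

```text
t: 6.45
tool_pos: [0.5045, -0.0381, 0.1564]
orientation: [-1.502, -2.758, -0.001]
force: [2.9, 1.8, -2.1]
opening: 0.0336
gripper_force: 55.0
t: 7.08
tool_pos: [0.5047, -0.0384, 0.1591]
orientation: [-2.53, -1.862, -0.0]
force: [2.6, 0.7, -2.4]
opening: 0.0338
gripper_force: 55.0
0.1238820783821803 [ 2.55614505  0.72020594 -2.43434113] [-0.02789625 -0.48524354  0.05884201] [ 0.50469084 -0.03838414  0.15909847]
```

View pics/s1.png

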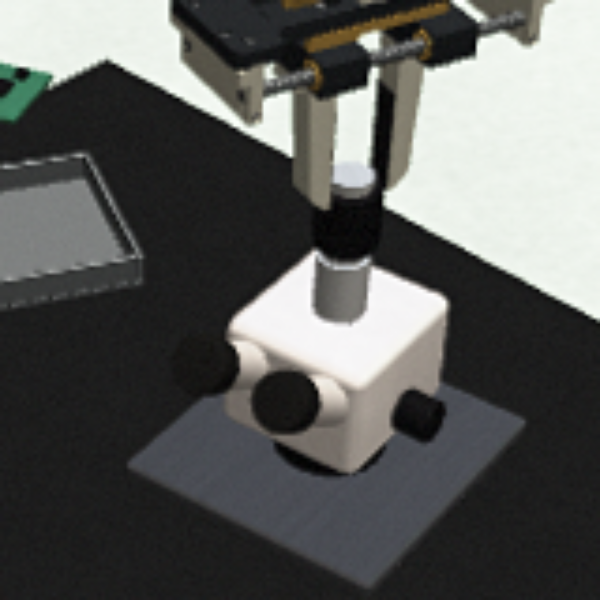

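The view shows the grip raised slightly off the tube mouth (bright gap at about (345,255)) and the plate flat. I'll check numerically that the head hasn't lifted or turned.

```bash
cat > headchk.py <<'E'
from h import *
a=cv2.imread("pics/scene0.png"); b=read_camera("scene")[:,:,::-1].copy()
A,B=[cv2.cvtColor(x,cv2.COLOR_BGR2GRAY).astype(np.float32) for x in (a,b)]
for n,(x0,y0,x1,y1) in dict(plate=(300,240,415,290),block=(315,222,392,252),tubetop=(350,196,375,214)).items():
    print(n,cv2.phaseCorrelate(A[y0:y1,x0:x1],B[y0:y1,x0:x1]),float(abs(A-B)[y0:y1,x0:x1].mean()))
s=read_state(); print(s["t"],s["q"][5],s["force"],s["wrist_torque"],s["tool_pos"])
E
python3 headchk.py; python3 ring.py w3 .202
```

```text
plate ((0.02915500998054199, 0.047429666355835565), 1.0046224241256714) 1.8240000009536743
block ((-0.01508151355321985, 0.018207582659503174), 0.9874894034862518) 1.6294372081756592
tubetop ((0.6542304629544571, -0.7094698040941374), 0.9059576749801636) 15.284444808959961
7.175 0.12058236256016983 [-0.3216269  -1.65373757  1.04682214] [-0.32329709  0.11409061  0.10579735] [ 0.5046881  -0.03849135  0.15948394]
pred 318 296 ring [317.7 294.4] [49.  51.1] area 2029 diam 0.02300584330422956
pos [ 0.50443554 -0.03735044  0.202     ] tcp [ 0.5046881  -0.03849135  0.15948394] tool delta [ 0.00102629 -0.00058263 -0.04251573] 0.12058236256016983 [-0.3216269  -1.65373757  1.04682214]
```

The head hasn't moved. Continuing back and forth.

```bash

python3 -m crank '[[[-1,0,0,-0.001,0,0,0.11],[-1,0,0,-0.002,0,0,0.22],[-1,0,0,-0.003,0,0,0.33],[-1,0,0,-0.004,0,0,0.44],[-1,0,0,-0.005,0,0,0.55]]]' | egrep 'tool_pos|^force'
python3 -m crank '[[[-1,0,0,-0.0005,0,0,-0.11],[-1,0,0,-0.0015,0,0,-0.22],[-1,0,0,-0.0025,0,0,-0.33],[-1,0,0,-0.0035,0,0,-0.44],[-1,0,0,-0.0045,0,0,-0.55]]]' | egrep 'tool_pos|^force'
python3 -m crank '[[[-1,0,0,-0.001,0,0,-0.11],[-1,0,0,-0.002,0,0,-0.22],[-1,0,0,-0.003,0,0,-0.33],[-1,0,0,-0.004,0,0,-0.44],[-1,0,0,-0.005,0,0,-0.55]]]' | egrep 'tool_pos|^force'
python3 -m crank '[[[-1,0,0,-0.0005,0,0,0.11],[-1,0,0,-0.0015,0,0,0.22],[-1,0,0,-0.0025,0,0,0.33],[-1,0,0,-0.0035,0,0,0.44],[-1,0,0,-0.0045,0,0,0.55]]]' | egrep 'tool_pos|^force'
python3 headchk.py
```

```text
tool_pos: [0.5045, -0.0387, 0.1616]
force: [0.6, -3.0, -1.9]
tool_pos: [0.5049, -0.0386, 0.1647]
force: [0.7, -0.5, 0.9]
tool_pos: [0.5042, -0.0383, 0.166]
force: [2.0, -1.9, -7.7]
tool_pos: [0.5043, -0.0384, 0.1684]
force: [2.5, -0.2, -2.2]
plate ((0.08636519994792025, 0.04424174113960433), 1.0383234672546386) 1.9961738586425781
block ((0.020094240747653203, -0.02526022130360772), 1.0099669513106346) 2.3290042877197266
tubetop ((0.7337030267244398, -0.3758348633523827), 0.926083337995741) 26.182222366333008
9.775 0.12828459007453336 [0.32744098 0.5323359  2.41173061] [-0.08283465  0.04913636 -0.26865998] [ 0.50451945 -0.03852707  0.168825  ]
```

```bash

python3 -m crank '[[[-1,0,0,-0.001,0,0,0.11],[-1,0,0,-0.002,0,0,0.22],[-1,0,0,-0.003,0,0,0.33],[-1,0,0,-0.004,0,0,0.44],[-1,0,0,-0.005,0,0,0.55]]]' | egrep 'tool_pos|^force'
python3 -m crank '[[[-1,0,0,-0.0005,0,0,-0.11],[-1,0,0,-0.0015,0,0,-0.22],[-1,0,0,-0.0025,0,0,-0.33],[-1,0,0,-0.0035,0,0,-0.44],[-1,0,0,-0.0045,0,0,-0.55]]]' | egrep 'tool_pos|^force'
python3 -m crank '[[[-1,0,0,-0.001,0,0,-0.11],[-1,0,0,-0.002,0,0,-0.22],[-1,0,0,-0.003,0,0,-0.33],[-1,0,0,-0.004,0,0,-0.44],[-1,0,0,-0.005,0,0,-0.55]]]' | egrep 'tool_pos|^force'
python3 -m crank '[[[-1,0,0,-0.0005,0,0,0.11],[-1,0,0,-0.0015,0,0,0.22],[-1,0,0,-0.0025,0,0,0.33],[-1,0,0,-0.0035,0,0,0.44],[-1,0,0,-0.0045,0,0,0.55]]]' | egrep 'tool_pos|^force'
python3 -m crank '[[[-1,0,0,-0.001,0,0,0.11],[-1,0,0,-0.002,0,0,0.22],[-1,0,0,-0.003,0,0,0.33],[-1,0,0,-0.004,0,0,0.44],[-1,0,0,-0.005,0,0,0.55]]]' | egrep 'tool_pos|^force'
python3 headchk.py
```

```text
tool_pos: [0.5043, -0.0386, 0.171]
force: [-1.1, -0.1, -2.0]
tool_pos: [0.5045, -0.0386, 0.1736]
force: [1.0, -1.0, 0.1]
tool_pos: [0.5043, -0.0383, 0.1754]
force: [2.9, -0.2, -6.3]
tool_pos: [0.5046, -0.0385, 0.1785]
force: [0.4, -0.9, -1.6]
tool_pos: [0.5044, -0.0384, 0.1807]
force: [-0.3, 0.4, -1.2]
plate ((0.13204766263545054, -0.010626487547366281), 1.0235811789830527) 1.959826111793518
block ((0.0111561866121761, -0.025738065465011672), 1.0041944142182668) 2.3255410194396973
tubetop ((0.7601554905240899, -0.3888283434983748), 0.9247624121771918) 26.133333206176758
12.95 0.9900970489235515 [ 0.19525509  1.35264981 -1.11296497] [ 0.01849684 -0.00412182 -0.01716209] [ 0.50444768 -0.03843748  0.18083008]
```

28 mm up, the drag has gone and the head is still in place. Now a straight lift, slow at first.

```bash

python3 -m crank '[[[-1,0,0,-0.004,0,0,0],[-1,0,0,-0.01,0,0,0],[-1,0,0,-0.018,0,0,0],[-1,0,0,-0.026,0,0,0],[-1,0,0,-0.034,0,0,0]]]' | egrep 'tool_pos|^force'
python3 -m crank '[[[-1,0,0,-0.02,0,0,0],[-1,0,0,-0.05,0,0,0],[-1,0,0,-0.09,0,0,0],[-1,0,0,-0.12,0,0,0],[-1,0,0,-0.14,0,0,0]]]' | egrep 'tool_pos|^force'
python3 headchk.py;  python3 - <<'E'
from h import *
cv2.imwrite("pics/s2.png",cv2.resize(read_camera("scene")[80:290,230:440,::-1],(600,600)))
cv2.imwrite("pics/t2.png",read_camera("top")[:,:,::-1])
s=read_state(); tp=s["tool_pos"]; M=R.from_rotvec(s["orientation"]).as_matrix()
print(M.round(3).tolist()); d=np.array([.4886,-.3274,tp[2]])-tp; print("tool delta to tray",M.T@d)
E
```

```text
tool_pos: [0.5048, -0.0387, 0.1984]
force: [0.7, -0.2, -1.3]
tool_pos: [0.5052, -0.0388, 0.2697]
force: [0.6, -0.3, -0.9]
plate ((0.1684681923881186, -0.01258853210454447), 1.002635046005249) 2.006608724594116
block ((-0.009410208264739595, -0.003871988964567308), 0.9947189722458522) 2.3108224868774414
tubetop ((0.6888593847059798, -0.4453088983811355), 0.9002346981896294) 26.471111297607422
14.25 0.9822004346460076 [ 0.05089052  0.38793951 -0.50782576] [0.01010941 0.02555262 0.0115542 ] [ 0.50549629 -0.03880877  0.27066493]
[[0.917, 0.399, 0.001], [0.399, -0.917, -0.0], [0.001, 0.001, -1.0]]
tool delta to tray [-1.30341025e-01  2.58110514e-01  3.32546098e-05]
```

View pics/s2.png

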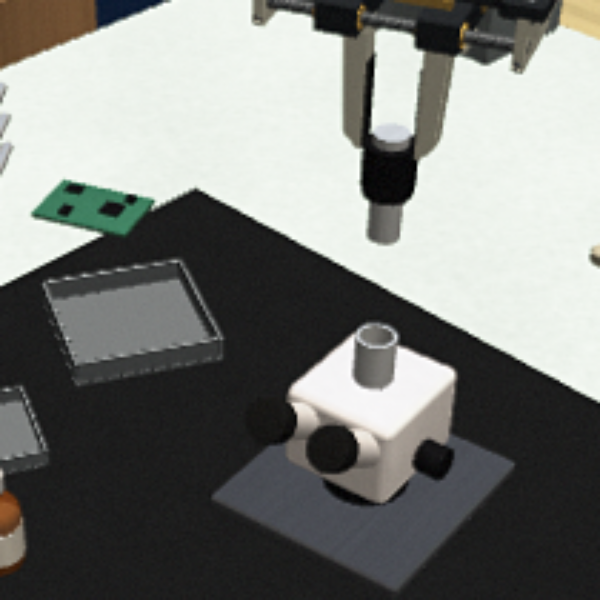

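The adapter is out at crop (385,190), with its shank tip at (383,240). The head is in place with its tube empty, and the tray is at (130,320). I'll measure the tip height relative to the TCP and move over the tray.

```bash
python3 - <<'E'
from h import *
s=read_state(); tp=s["tool_pos"]; S=cam("scene")
for n,(x,y) in dict(tip=(383,236),gripbottom=(387,200),griptop=(390,147),ringtop=(391,133)).items():
    e,d=ray(S,230+x*.35,80+y*.35); p,g=tri((e,d),(tp,np.array([0,0,1.]))); print(n,p.round(4),round(g,4),"below tcp",round(tp[2]-p[2],4))
E
python3 -m crank '[[[-1,-0.02,0.04,0,0,0,0],[-1,-0.045,0.09,0,0,0,0],[-1,-0.07,0.145,0,0,0,0],[-1,-0.1,0.2,0,0,0,0],[-1,-0.126,0.257,0,0,0,0]]]' | egrep 'tool_pos|^force'
python3 -m crank '[[[-1,-0.03,0.06,0,0,0,0],[-1,-0.06,0.12,0,0,0,0],[-1,-0.09,0.18,0,0,0,0],[-1,-0.115,0.23,0,0,0,0],[-1,-0.127,0.257,0,0,0,0]]]' | egrep 'tool_pos|^force'
python3 -m crank '[[[-1,0,0,0,0,0,0],[-1,0,0,0.05,0,0,0],[-1,0,0,0.1,0,0,0],[-1,0,0,0.15,0,0,0],[-1,0,0,0.2,0,0,0]]]' | egrep 'tool_pos|^force'
python3 -m crank '[[[-1,0,0,0.05,0,0,0],[-1,0,0,0.1,0,0,0],[-1,0,0,0.14,0,0,0],[-1,0,0,0.14,0,0,0],[-1,0,0,0.14,0,0,0]]]' | egrep 'tool_pos|^force'
python3 - <<'E'
from h import *
s=read_state();print(s["tool_pos"],s["force"])
cv2.imwrite("pics/s3.png",cv2.resize(read_camera("scene")[80:290,200:410,::-1],(600,600)))
E
```

```text
tip [ 0.5051 -0.0388  0.2319] 0.0002 below tcp 0.0366
gripbottom [ 0.5048 -0.0385  0.2604] 0.0005 below tcp 0.0081
griptop [ 0.5051 -0.0388  0.3005] 0.0002 below tcp -0.032
ringtop [ 0.5051 -0.0388  0.3108] 0.0003 below tcp -0.0422
tool_pos: [0.4976, -0.1824, 0.2669]
force: [0.7, -1.3, -0.9]
tool_pos: [0.4907, -0.3257, 0.2667]
force: [0.6, -0.3, -0.9]
tool_pos: [0.4917, -0.3233, 0.1672]
force: [0.1, -0.3, -1.7]
tool_pos: [0.4919, -0.3249, 0.099]
force: [-0.9, -0.6, -0.8]
[ 0.49192447 -0.32490911  0.09901133] [-0.90139244 -0.62453836 -0.7932498 ]
```

View pics/s3.png

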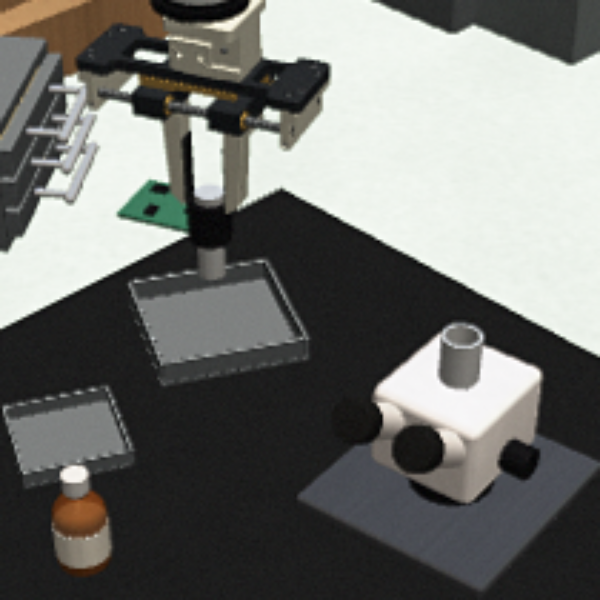

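```bash
python3 - <<'E'
from h import *
S=cam("scene"); T=cam("top")
cr=lambda p:((proj(S,p)[0]-200)/.35,(proj(S,p)[1]-80)/.35)
print("tip now",cr((.492,-.325,.0625)),"landed",cr((.492,-.325,.004)))
# rim corners clicked in crop
for x,y in ((130,283),(268,262),(307,343),(160,366)): print(plane(S,200+x*.35,80+y*.35,.024).round(3))
print([plane(T,*q,.024).round(3) for q in ((427,318),(452,266),(507,293),(482,345))])
E
```

```text
tip now (np.float64(211.73664200248254), np.float64(270.1330406264575)) landed (np.float64(214.34306627879812), np.float64(326.0212224565833))
[ 0.519 -0.405  0.024]
[ 0.409 -0.343  0.024]
[ 0.471 -0.231  0.024]
[ 0.581 -0.293  0.024]
[array([ 0.462, -0.235,  0.024]), array([ 0.579, -0.299,  0.024]), array([ 0.515, -0.421,  0.024]), array([ 0.399, -0.355,  0.024])]
```

The tray centre from the scene is (0.495,-0.318), so the landing is near the centre. A small correction, then down to about 3 mm above the floor and slowly to contact.

```bash

python3 -m crank '[[[-1,0.01,-0.007,0.03,0,0,0],[-1,0.01,-0.007,0.06,0,0,0],[-1,0.01,-0.007,0.09,0,0,0],[-1,0.01,-0.007,0.108,0,0,0],[-1,0.01,-0.007,0.108,0,0,0]]]' | egrep 'tool_pos|^force'
python3 -m crank '[[[-1,0,0,0,0,0,0],[-1,0,0,0.001,0,0,0],[-1,0,0,0.002,0,0,0],[-1,0,0,0.003,0,0,0],[-1,0,0,0.003,0,0,0]]]' | egrep 'tool_pos|^force'
python3 -m crank '[[[-1,0,0,0.001,0,0,0],[-1,0,0,0.002,0,0,0],[-1,0,0,0.003,0,0,0],[-1,0,0,0.003,0,0,0],[-1,0,0,0.003,0,0,0]]]' | egrep 'tool_pos|^force'
```

```text
tool_pos: [0.4937, -0.3191, 0.0426]
force: [-0.4, -1.1, -1.1]
tool_pos: [0.4945, -0.3196, 0.0425]
force: [-0.3, -0.2, -0.8]
tool_pos: [0.4945, -0.3196, 0.041]
force: [0.5, -0.6, -2.0]
```

```bash

python3 -m crank '[[[-1,0,0,0.001,0,0,0],[-1,0,0,0.002,0,0,0],[-1,0,0,0.002,0,0,0],[-1,0,0,0.002,0,0,0],[-1,0,0,0.002,0,0,0]]]' | egrep 'tool_pos|^force'
python3 -c "from plant import *;s=read_state();print(s['force'],s['wrist_torque'])"
```

```text
tool_pos: [0.4948, -0.3197, 0.0404]
force: [-0.4, 0.9, 4.6]
[-0.41544862  0.86393257  4.64097178] [ 0.31731501  0.22543578 -0.02698706]
```

Contact, about 5.5 N above the carried weight. Release gently.

```bash

python3 -m crank '[[[-1,0,0,0,0,0,0],[-1,0,0,0,0,0,0],[-1,0,0,0,0,0,0],[-1,0,0,0,0,0,0],[-1,0,0,0,0,0,0]]]' 5 | egrep 'tool_pos|^force|gripper'
python3 -m crank '[[[-0.2,0,0,0,0,0,0],[-0.1,0,0,0,0,0,0],[0.1,0,0,0,0,0,0],[0.3,0,0,0,0,0,0],[0.5,0,0,0,0,0,0]]]' 
python3 -m crank '[[[1,0,0,0,0,0,0],[1,0,0,0,0,0,0],[1,0,0,0,0,0,0],[1,0,0,0,0,0,0],[1,0,0,0,0,0,0]]]' | egrep 'tool_pos|^force|open'
python3 - <<'E'
from h import *
cv2.imwrite("pics/s4.png",cv2.resize(read_camera("scene")[80:290,200:410,::-1],(600,600)))
E
```

```text
tool_pos: [0.4948, -0.3198, 0.0403]
force: [0.2, 0.4, 4.7]
gripper_force: 5.0
t: 20.65
tool_pos: [0.4945, -0.3196, 0.0399]
orientation: [-3.075, -0.641, 0.0]
force: [0.9, 0.0, 0.4]
opening: 0.0658
gripper_force: 0.0
tool_pos: [0.4945, -0.3196, 0.04]
force: [-0.2, 0.6, 0.1]
opening: 0.093
```

View pics/s4.png

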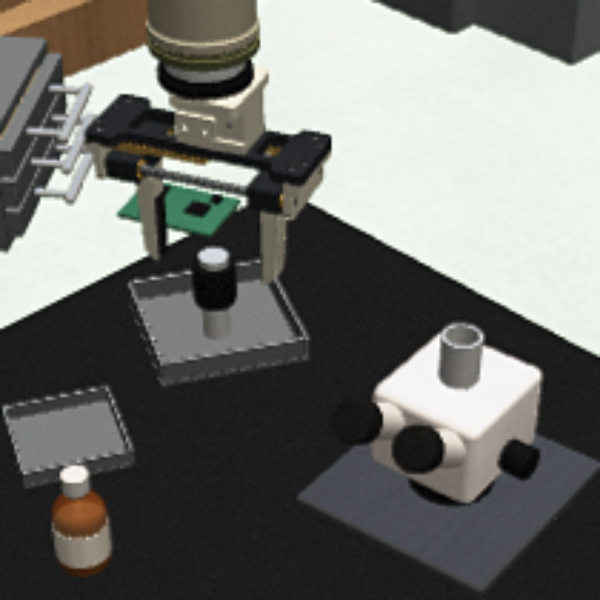

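The adapter stands upright in the middle of the large tray, at crop (215,295), and the fingers are clear. I'll retreat straight up and check.

```bash

python3 -m crank '[[[1,0,0,-0.03,0,0,0],[1,0,0,-0.07,0,0,0],[1,0,0,-0.12,0,0,0],[1,0,0,-0.18,0,0,0],[1,0,0,-0.24,0,0,0]]]' | egrep 'tool_pos|^force'
python3 -m crank '[[[1,0,0,-0.08,0,0,0],[1,0,0,-0.16,0,0,0],[1,0,0,-0.2,0,0,0],[1,0,0,-0.2,0,0,0],[1,0,0,-0.2,0,0,0]]]' | egrep 'tool_pos|^force'
python3 headchk.py
python3 - <<'E'
from h import *
cv2.imwrite("pics/s5.png",read_camera("scene")[:,:,::-1])
E
```

```text
tool_pos: [0.4949, -0.3199, 0.163]
force: [0.1, 0.3, 0.3]
tool_pos: [0.494, -0.3191, 0.2582]
force: [0.2, -1.0, -0.8]
plate ((0.14377013855830256, 0.05942811927232228), 1.0320567686955133) 2.0036520957946777
block ((0.028047173170008932, -0.0022238715986944158), 1.0116495525836944) 2.2930736541748047
tubetop ((0.709934296587809, -0.4254315141090306), 0.8917799716525607) 26.49333381652832
22.625 0.49921849558223663 [ 0.21344725  0.86645001 -0.99566838] [ 0.0553933   0.06232855 -0.05079386] [ 0.49372771 -0.31899586  0.25768809]
```

View pics/s5.png

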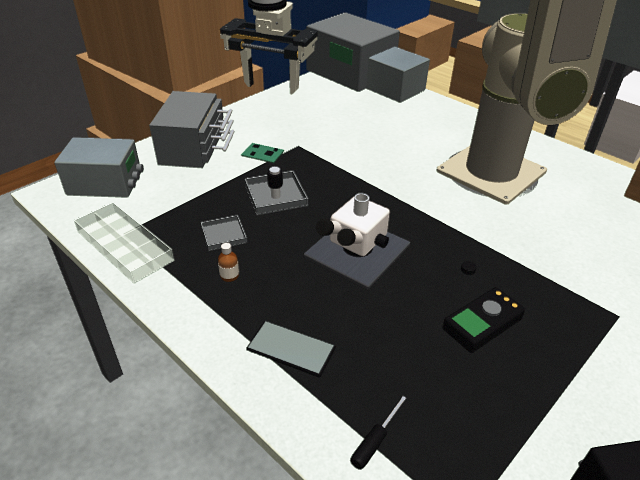

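The adapter stands in the tray at (276,183), the head is unmoved at (358,240), and the rest of the scene is undisturbed.

```bash
python3 -c "from plant import *;print(close_job())"
```

```text
the job is handed in; nothing more can be done
None
```

The adapter was twisted out of the tube and now stands upright, released, in the larger tray; the head shows no movement in the camera check, nothing else looks disturbed, and the job was handed in at about 23 s of the 67 s allowed.

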